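# Stand the inlaid panel on its spring prop leg for raking-light inspection

### The job

Pull the brass prop leg on the back of the easel board out past its spring's over-centre point until it snaps and stays fully open, then lift the board with its cinnabar panel up out of the grooved stand. Stand it gently on the viewing board, leaning back on the open leg, with its bottom edge and the leg's foot wholly on the board and the inlaid face squarely towards the light bar, and let go. Keep the gripper off the lacquered panel and leave the other things on the bench where they are.

Things in the scene. Friction and masses are not known exactly. Their poses are not given: they have to be found in the camera images.
- easel: Loose plywood easel board, 190 mm wide (y), 215 mm high (z), 12 mm thick (x -6 to 6 mm), 0.6 kg in all. Origin: middle of its bottom edge; z up the board, +x out of its back (leg), -x out of its front (panel, on a ledge reaching x -20 mm). Starts upright in the rear groove, 20 mm above the bench. Standing on its open leg it leans back (top to +x) 0.303 rad, on its rear bottom edge and foot.
- grip (a point): Middle of the easel board's top edge (board x 0, y 0, z 215 mm). Carry the board here, pinched across its 12 mm thickness: the wood is bare front and back down to z = 160 mm for |y| under 50 mm. Beyond, on the front at y = +-66 mm, two brass toggle clamps (24 mm wide, z 140 to 213 mm, out to x = -34 mm) pin the panel. Axes as the board's.
- lacquer: The cinnabar lacquer panel with shell inlay, 140 x 140 x 8 mm, fixed on the easel board's front (board x -14 to -6, y -70 to 70, z 11.5 to 151.5 mm). Origin: middle of its lower edge; axes as the board's. The gripper must not touch it.
- leg (a joint): Angle of the brass prop leg, rad: 0 = folded down the board's back; grows as the foot swings out (from the board's -z towards its +x); stop, fully open and locked, at 0.55. The hinge spring goes over centre at 0.22: below that it pulls the leg shut, above it snaps the leg open to the stop and holds it there. About 2 N at the tab is needed.
- hinge (a point): Middle of the leg's hinge pin: board x 14, y 0, z 150 mm; the pin runs along the board's y, between brass cheeks (|y| up to 30 mm, out to x 22 mm, z 133 to 167 mm). The leg is a flat bar 20 mm wide (y), 8 mm thick, 139 mm from pin to foot centre; folded it hangs at x 10 to 18 mm. A small coil-spring strut lies beside it (y 10 to 24, z 90 to 130 mm, x up to 26 mm).
- tab (a point): Grip point on the leg's brass finger tab, a tongue 12 mm thick (board's y), 22 mm high, standing 40 mm out square from the leg, 75 mm below the pin. The point is 26 mm out from the leg's face, 14 mm from the tongue's end: board x 44, z 75 mm when folded, 140 mm below the board's top, so lean the gripper away from the board. Moves with the leg.
- foot (a point): Centre of the leg's rubber foot, a roller 12 mm thick and 50 mm long along the board's y; standing on a surface, this point is 6 mm above it. Folded: board x 14, z 11 mm. Fully open: board x 87, z 31 mm.
- heel_a (a point): Rear bottom corner of the easel board at its +y end (board x 6, y 95, z 0 mm).
- heel_b (a point): Rear bottom corner of the easel board at its -y end (board x 6, y -95, z 0 mm).
- rack: Fixed dark wood grooved stand. Origin: on the bench under the middle of the rear groove; +x the side of the board's back and leg, y along the board. Base x -90 to 35, y +-122 mm, 20 mm high. Uprights at both y ends (inner faces y +-87 mm), x -83 to 28 mm, top 88 mm above the bench; grooves 15.6 mm wide at x 0 (holds the board's edges) and x -50 (empty). Lift the board straight up 68 mm to clear.
- viewboard: Fixed low dark wood viewing board, 230 mm (x) by 270 mm (y), flat top 18 mm above the bench. Origin: on the bench under its middle. Along its front (-x) edge an aluminium light bar, x -113 to -91 mm, y +-127 mm, top 44 mm above the bench, diffuser towards +x. Free surface: x -90 to 115 mm. The inlaid face is to look towards the bar (-x), the leg towards +x.
- jar: Stoppered brown clay jar, 84 mm across, 104 mm high; origin under its middle. Bystander.
- whetstone: Grey whetstone on a wooden foot, 185 (x) x 66 x 40 mm high; origin under its middle. Bystander.
- spatula: Horn spatula, 175 mm long (x), 32 mm wide, lying flat, 8 mm thick; origin under it. Bystander.
- shelltray: Low wooden tray, 110 (x) x 230 (y) x 18 mm, with three abalone shell blanks; origin under its middle. Bystander.
Not all that is in view belongs to the job. What is meant by the easel is not purple, and is the larger of those in its own colour.

How it is judged:
On the way, in this order (a step that is already met when the one before it is completed fails the run):
1. the prop leg is past over-centre and locked fully open, with the board still in the stand (value of joint leg above 0.5 rad and z of easel in the frame of rack below 0.05 m), for 0.3 s.
2. the board is lifted out of the stand with its leg still open (value of joint leg above 0.5 rad and z of easel in the frame of rack above 0.085 m), for 0.1 s.
At the end, for the whole second after the job is handed in: The leg is open (over 0.50 rad), the easel board leans back 0.22 to 0.39 rad at rest, both rear bottom corners and the foot are on the viewing board's surface (within 5 mm in height) and inside its edges behind the light bar, and the inlaid face looks to the light bar within 0.26 rad (15 degrees) (value of joint leg above 0.5 rad and angle between easel's own z axis and vertical between 0.22 and 0.39 rad and z of each of heel_a, heel_b in the frame of viewboard below 0.023 m and z of foot in the frame of viewboard below 0.029 m and x of heel_a in the frame of viewboard between -0.09 and 0.06 m and x of heel_b in the frame of viewboard between -0.09 and 0.06 m and y of heel_a in the frame of viewboard between 0 and 0.135 m and y of heel_b in the frame of viewboard between -0.135 and 0 m and x of foot in the frame of viewboard below 0.115 m and angle between the y axis of easel and the y axis of viewboard, either way round below 0.26 rad and linear speed of easel below 0.01 m/s and angular speed of easel below 0.05 rad/s); the robot touches nothing.
It fails at once if the gripper touches the lacquered panel (contact force between the fingers and lacquer above 1 N).
It fails at once if the easel board falls over (angle between easel's own z axis and vertical above 1 rad).
It fails at once if the easel board is dropped or slammed onto the viewing board (moving faster than 0.25 m/s within about 30 mm above it) (linear speed of easel above 0.25 m/s and z of heel_a in the frame of viewboard below 0.048 m and horizontal distance between easel and viewboard below 0.12 m).
It fails at once if a bystander is moved (distance of any of jar, whetstone, spatula, shelltray from where it was at the start of the episode above 0.03 m).
It also fails if it takes over 64 s, if anything falls off the work surface, if the arm or the gripper's body presses on something with over 40 N, if the wrist force passes 120 N, or if a joint passes its speed limit or range.

### The arm

A 6-joint arm with a two-finger parallel gripper is mounted at the origin on the work surface. World frame = base frame: x ahead of the robot, y to its left, z up, the work surface at z = 0. Lengths are in m, angles in rad, forces in N, time in s.
With the tool pointing down it reaches from about 0.35 to 0.775 m from the base axis. Payload 7.3 kg.
Tool frame: the origin (TCP) lies at the very end of the fingers, on their centre line; the grasp point (between the pads) lies r.grip_point_offset behind it (r.grip_point_offset is the distance from the TCP to the grasp point, in m); z points along the fingers, y is the direction in which the jaws open and shut (so a half turn about z gives the same grasp; the last joint's range is limited). The gripper opens to 92 mm and grips with 3 to 60 N. Pads are 19 mm wide; open, the fingers measure 130 mm over their backs; the gripper's body (75 mm by 190 mm) begins 47 mm behind the grasp point.
Start: joints at [1.135, 0.342, 1.524, -0, 1.275, -0.146], TCP at [0.15, 0.503, 0.198] pointing down, gripper open.
Joint ranges: [-2.53, 2.53], [-0.77, 2.02], [0.04, 2.7], [-1, 4.14], [0.28, 2.66], [-3.11, 3.11]. Speed limits (rad/s): [2.57, 2.57, 3.14, 3.14, 3.14, 3.14].

### API

Orientations are given as a unit quaternion [w, x, y, z].
In Python, from bench import r gives the robot as it stands.
- The arm moves only by the tool apply_moves, never from a script. Its argument "moves" is a list of rows, each a list of 7 numbers: the shift along the tool's x, y, z in mm, then the turn, a rotation vector about the tool's x, y, z in rad, then the opening, from 0 (shut) to 1 (fully open). A call has 1 to 20 rows; each row shifts and turns the commanded pose from where the row before left it, along the tool's axes as they then stand; what a row does not reach is not made up. A row lasts 1/10 s, in which the tool goes at most 50 mm and 8.59 degrees, less where a joint would pass 70% of its speed; a pose out of reach is approached as far as the arm can. A call with a gripper value outside its range is refused whole. The fingers move at their own pace and stop on an object; "grip_force" is the grip in N (left out, the last holds). Time passes only in rows, so rows that do not move let the fingers close. It gives the time, the measured TCP pose, the force and the opening at its end, in the units of the state.
- r.sense(): the state, without advancing time (a new reading comes with each control period).
- r.snapshot(name): name is "scene" or "top"; returns a dict with "frame" (420x560x3 uint8, blue, green, red), "K" (3x3 intrinsics, pixels), "R" (3x3) and "t" (3): a world point X has camera coordinates R X + t. Camera axes: x right, y down, z forward; pixel columns grow to the right and rows downward; lengths in m; the calibration is good to about 2 mm. A picture is of the moment at which its call begins. There is no depth.
- r.sign_off(): hands the job in, once; it reports no verdict.
The state is a dict: "clock": time; "joint_pos": joint angles; "qd": joint speeds; "joint_torque": joint torques, N m; "tool_pos": TCP position; "tcp_rot": TCP orientation; "force": force on the tool from outside, world axes, zero at the start; "wrist_torque": the same for the moment, N m; "width": finger opening in m.
Only numpy, scipy, OpenCV 4.12 (cv2) and the standard library are available. Lean on these libraries where they do the work, as an engineer would, in place of code of your own. Each camera call takes 0.05 s, during which the arm holds its last target.

## Working session

There is one attempt and no reset: what is moved stays moved. The work goes in short steps, Python scripts to look and compute and a tool call to move; the robot and the scene stay as the last step left them, time stands still between calls to the robot, and variables do not carry over. Pictures are saved under pics/ and viewed, and the job is handed in when it is done.

Besides the shell and the picture viewer there is one more tool, called after ">>>" as a command line: name --pt "numbers of a row" for each row, then --argument value for the rest. apply_moves: Moves the arm, as the interface text tells. Its arguments: {"type":"object","properties":{"moves":{"type":"array","items":{"type":"array","items":{"type":"number"}}},"grip_force":{"type":"number"}},"required":["moves"]}

```bash
ls; mkdir -p pics; python3 - <<'E'
from bench import r
import cv2
for n in ("scene","top"):
    s=r.snapshot(n); cv2.imwrite(f"pics/{n}0.png",s["frame"]); print(n,s["K"].tolist(),s["R"].tolist(),s["t"].tolist())
print(r.sense(), r.grip_point_offset)
E
```

```text
pics
scene [[479.28477914213045, 0.0, 284.8068521544141], [0.0, 479.28477914213045, 213.53764272429007], [0.0, 0.0, 1.0]] [[0.8019427962271125, 0.5973903066772279, -0.0035458521582069752], [0.5225983468597503, -0.7043923781731521, -0.4803356591291422], [-0.2894455379495364, 0.3833486651335294, -0.8770775800928018]] [-0.35228765440954624, -0.29167374669421775, 1.774314184632766]
top [[409.66823093814065, 0.0, 281.24924309524465], [0.0, 409.66823093814065, 214.64123487055744], [0.0, 0.0, 1.0]] [[-0.007599161540207723, -0.9998563280194119, -0.015151767666656676], [-0.9839899122666452, 0.010174966874239535, -0.1779334780376879], [0.17806208271657967, 0.013557041293978701, -0.9839258617040146]] [-0.07548626703119311, 0.5267347040881655, 1.1016474611564413]
{'clock': 0.1, 'joint_pos': array([ 1.13499481e+00,  3.42658341e-01,  1.52487734e+00, -2.13975605e-05,
        1.27539164e+00, -1.45996776e-01]), 'qd': array([ 0.00229366, -0.00233401, -0.00375995,  0.00021486, -0.00052715,
       -0.00057273]), 'joint_torque': array([ 3.27823000e-03, -4.31999052e+01, -2.44696695e+01,  7.23144226e-02,
        5.26514417e-02, -4.58274690e-05]), 'tool_pos': array([0.14984871, 0.50276445, 0.19712714]), 'tcp_rot': array([-1.81597394e-04,  1.44392704e-01,  9.89520238e-01, -6.42232561e-04]), 'force': array([ 0.31385592,  0.05323145, -0.55787537]), 'wrist_torque': array([ 0.04339904, -0.00277434, -0.03309202]), 'width': 0.09152415001172816} 0.0188
```

View pics/scene0.png

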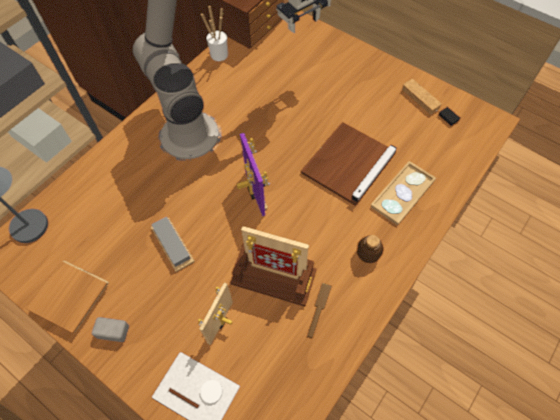

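View pics/top0.png

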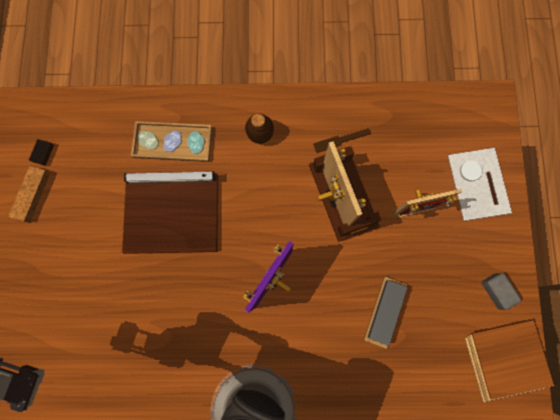

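Candidates for the easel: the purple board at scene (253,175), the plywood board in the stand at (275,262), and a small plywood board at (217,313). By the description it should be the one in the stand, so I'll check that close up.

```bash
python3 - <<'E'
import cv2
a=cv2.imread("pics/scene0.png")[205:345,185:345]; cv2.imwrite("pics/c1.png",cv2.resize(a,None,fx=5,fy=5,interpolation=cv2.INTER_CUBIC)[:600*2])
a=cv2.imread("pics/top0.png")[120:250,290:410]; cv2.imwrite("pics/c2.png",cv2.resize(a,None,fx=4.6,fy=4.6,interpolation=cv2.INTER_CUBIC))
a=cv2.imread("pics/top0.png")[160:265,110:230]; cv2.imwrite("pics/c3.png",cv2.resize(a,None,fx=5,fy=5,interpolation=cv2.INTER_CUBIC))
a=cv2.imread("pics/scene0.png")[225:309,225:325]; cv2.imwrite("pics/c1.png",cv2.resize(a,None,fx=7,fy=7,interpolation=cv2.INTER_CUBIC))
E
```

```text
(no output)
```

View pics/c1.png

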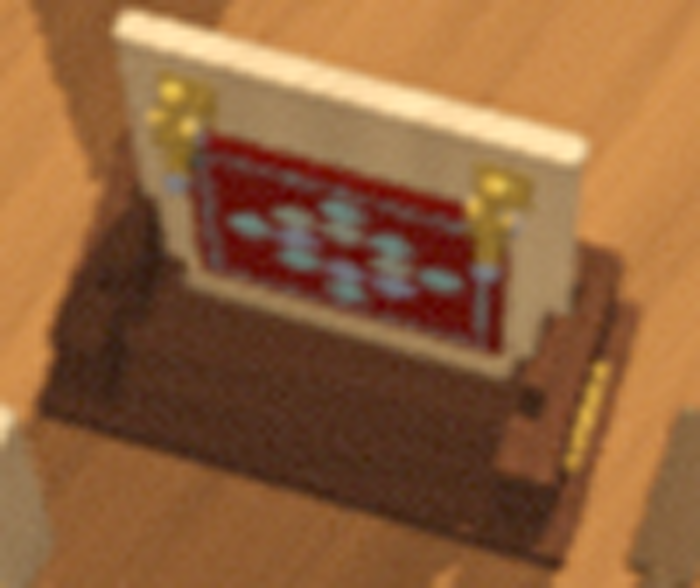

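View pics/c2.png

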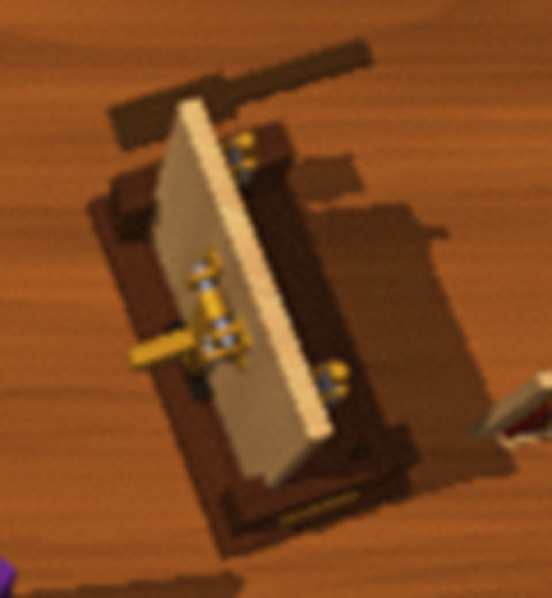

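View pics/c3.png

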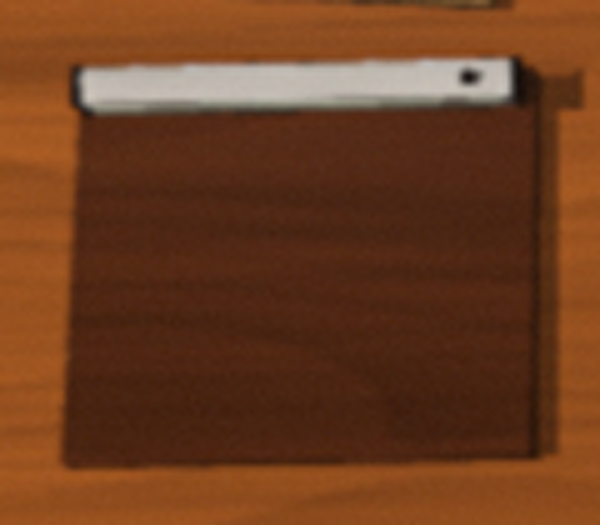

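The board in the stand is the easel: bare plywood, red inlaid panel, two brass clamps. The small one is the same colour, and the purple one is excluded. Next I fit the poses.

```bash
cat > h.py <<'E'
import numpy as np, cv2
from scipy.optimize import least_squares
from scipy.spatial.transform import Rotation as Ro
from bench import r
CAM={"scene":(np.array([[479.28477914213045,0,284.8068521544141],[0,479.28477914213045,213.53764272429007],[0,0,1.]]),np.array([[0.8019427962271125,0.5973903066772279,-0.0035458521582069752],[0.5225983468597503,-0.7043923781731521,-0.4803356591291422],[-0.2894455379495364,0.3833486651335294,-0.8770775800928018]]),np.array([-0.35228765440954624,-0.29167374669421775,1.774314184632766])),
"top":(np.array([[409.66823093814065,0,281.24924309524465],[0,409.66823093814065,214.64123487055744],[0,0,1.]]),np.array([[-0.007599161540207723,-0.9998563280194119,-0.015151767666656676],[-0.9839899122666452,0.010174966874239535,-0.1779334780376879],[0.17806208271657967,0.013557041293978701,-0.9839258617040146]]),np.array([-0.07548626703119311,0.5267347040881655,1.1016474611564413]))}
def proj(n,X):
    K,R,t=CAM[n]; c=(R@np.atleast_2d(X).T).T+t; p=(K@c.T).T; return p[:,:2]/p[:,2:]
def w(p,z0,B): # B mm in body
    B=np.atleast_2d(B)/1000; R=Ro.from_euler('z',p[2]).as_matrix(); return B@R.T+[p[0],p[1],z0]
def fit(obs,z0,p0):
    f=lambda p:np.concatenate([(proj(n,w(p,z0,B))-np.array(px)).ravel() for n,B,px in obs])
    s=least_squares(f,p0,loss='soft_l1'); return s.x,s.fun.reshape(-1,2)
def c(u,v,x0,y0,s): return (x0+(u+.5)/s-.5,y0+(v+.5)/s-.5)
def fk():
    s=r.sense(); q=s["tcp_rot"]; return np.array(s["tool_pos"]),Ro.from_quat([q[1],q[2],q[3],q[0]]),s
E
python3 - <<'E'
from h import *
c1=lambda u,v:c(u,v,225,225,7); c2=lambda u,v:c(u,v,290,120,4.6); c3=lambda u,v:c(u,v,110,160,5)
obs=[("top",[6,-95,215],c2(180,105)),("top",[-6,-95,215],c2(203,99)),("top",[6,95,215],c2(308,440)),("top",[-6,95,215],c2(331,432)),
("scene",[6,95,215],c1(122,12)),("scene",[-6,95,215],c1(116,36)),("scene",[-6,-95,215],c1(578,162)),("scene",[6,-95,215],c1(588,140))]
p,f=fit(obs,.02,[.5,-.2,1.3]); print("easel",p,f.round(1).tolist())
print("tab top px",proj("top",w(p,.02,[[58,0,75+11],[58,0,64]])),"want c2 ~(133,352)",c2(133,352))
for n in("top","scene"):
  print(proj(n,w(p,0,[[35,122,20],[35,-122,20],[-90,122,20]])))
obs=[("top",[115,-135,18],c3(66,466)),("top",[115,135,18],c3(535,458)),("top",[-113,-127,44],c3(80,68)),("top",[-113,127,44],c3(515,60)),("top",[-91,127,44],c3(516,101)),("top",[-91,-127,44],c3(82,107))]
p,f=fit(obs,.0,[.5,.2,3.14]); print("view",p,f.round(1).tolist()); print(proj("scene",w(p,0,[[115,-135,18],[115,135,18],[-113,127,44]])))
E
```

```text
easel [ 0.57987891 -0.23461732  1.90120094] [[-0.2, -0.1], [-0.5, -0.4], [0.7, 0.2], [0.5, 0.3], [0.6, -0.7], [-0.0, -0.4], [0.0, 0.7], [-0.1, -0.0]]
tab top px [[318.05915453 197.41555176]
 [317.46778554 199.18590313]] want c2 ~(133,352) (318.5217391304348, 196.1304347826087)
[[338.4293894  241.09110531]
 [308.83901388 163.00559444]
 [379.61751794 226.50843772]]
[[243.22882878 246.46838428]
 [316.62854476 268.03911618]
 [229.24646677 281.66488328]]
view [0.54030009 0.23952419 3.1502761 ] [[-0.7, 0.5], [0.3, 0.5], [-0.1, 0.1], [0.9, -0.1], [0.6, -0.9], [-0.9, -0.3]]
[[341.63172364 121.4569872 ]
 [299.54696779 170.50491866]
 [357.20690434 198.23000421]]
```

>>> apply_moves --pt "0 0 -30 0 0 0 1" --pt "0 0 -40 0 0 0 1" --pt "0 0 -40 0 0 0 1" --pt "0 0 -30 0 0 0 1" --pt "0 0 -10 0 0 0 1" --pt "0 0 0 0 0 0 1"

```text
clock: 0.7
tool_pos: [0.1501, 0.5034, 0.3482]
tcp_rot: [0.0, 0.144, 0.99, 0.001]
force: [-0.3, 1.0, 0.1]
width: 0.0919
```

```bash
cat > log.py <<'E'
from h import *
import json
p,R,s=fk(); print(s["clock"],p.round(4),s["joint_pos"].round(4),R.as_matrix().round(3).tolist())
open("log.jsonl","a").write(json.dumps([s["joint_pos"].tolist(),p.tolist(),R.as_quat().tolist()])+"\n")
E
echo '[[1.13499481,0.342658341,1.52487734,0,1.27539164,-0.145996776],[0.14984871,0.50276445,0.19712714],[0.144392704,0.989520238,-0.000642,-0.00018]]' > log.jsonl
python3 log.py
```

```text
0.7 [0.1501 0.5034 0.3482] [ 1.1351  0.2741  1.2138 -0.      1.652  -0.146 ] [[-0.958, 0.286, 0.001], [0.286, 0.958, 0.002], [-0.0, 0.002, -1.0]]
```

```bash
cat >> h.py <<'E'
from scipy.linalg import logm
EB=np.array([0.5799,-0.2346,0.020]); EY=1.901
def Rb(yaw,lean=0.): return Ro.from_euler('z',yaw)*Ro.from_euler('y',lean)
def tool_tab(th): # tool orientation as Rotation, in board frame; y_tool=-y_b
    z=np.array([-np.sin(th),0,-np.cos(th)]); y=np.array([0,-1.,0]); return Ro.from_matrix(np.c_[np.cross(y,z),y,z])
def plan(pt,Rt,n,p=None,R=None):
    if p is None: p,R,_=fk()
    T=np.eye(4);T[:3,:3]=R.as_matrix();T[:3,3]=p
    U=np.eye(4);U[:3,:3]=Rt.as_matrix();U[:3,3]=pt
    D=np.linalg.inv(T)@U; L=np.real(logm(D))/n
    from scipy.linalg import expm
    E=expm(L); v=E[:3,3]*1000; w_=Ro.from_matrix(E[:3,:3]).as_rotvec()
    print("row x",n,":",v.round(2).tolist(),w_.round(4).tolist(),"| straight rel mm",(D[:3,3]*1000).round(1).tolist(),"rv",Ro.from_matrix(D[:3,:3]).as_rotvec().round(4).tolist())
E
python3 - <<'E'
from h import *
R=Rb(EY)*tool_tab(0)
plan([.5,0.02,.35],R,16)
p,R0,_=fk(); plan([.5,0.02,.35],R0,16)
E
```

```text
row x 16 : [-37.89, -8.03, -0.12] [0.0001, -0.0, 0.0594] | straight rel mm [-473.4, -363.3, -2.3] rv [0.0017, -0.0006, 0.9509]
row x 16 : [-29.59, -22.71, -0.14] [0.0, 0.0, -0.0] | straight rel mm [-473.4, -363.3, -2.3] rv [-0.0, 0.0, -0.0]
```

>>> apply_moves --pt "-15 -3 0 0 0 0.024 1" --pt "-38 -8 0 0 0 0.059 1" --pt "-38 -8 0 0 0 0.059 1" --pt "-38 -8 0 0 0 0.059 1" --pt "-38 -8 0 0 0 0.059 1" --pt "-38 -8 0 0 0 0.059 1" --pt "-38 -8 0 0 0 0.059 1" --pt "-38 -8 0 0 0 0.059 1" --pt "-38 -8 0 0 0 0.059 1" --pt "-38 -8 0 0 0 0.059 1" --pt "-38 -8 0 0 0 0.059 1" --pt "-38 -8 0 0 0 0.059 1" --pt "-38 -8 0 0 0 0.059 1" --pt "-38 -8 0 0 0 0.059 1" --pt "-38 -8 0 0 0 0.059 1" --pt "-38 -8 0 0 0 0.059 1" --pt "-23 -5 0 0 0 0.035 1" --pt "0 0 0 0 0 0 1"

```text
clock: 2.5
tool_pos: [0.5019, 0.0157, 0.3452]
tcp_rot: [-0.002, 0.581, 0.814, -0.002]
force: [-0.0, 1.1, 0.0]
width: 0.0921
```

```bash
python3 log.py; python3 - <<'E'
from h import *
plan([.49,0.04,.37],Rb(EY)*tool_tab(.5),5)
E
```

```text
2.5 [0.5019 0.0157 0.3452] [-1.2070e-01  2.3160e-01  1.2783e+00 -1.0000e-03  1.6361e+00 -4.5150e-01] [[-0.325, 0.946, -0.005], [0.946, 0.325, -0.0], [0.001, -0.004, -1.0]]
row x 5 : [4.32, -0.7, -5.99] [-0.0008, -0.1002, 0.0003] | straight rel mm [26.9, -3.5, -24.8] rv [-0.0042, -0.501, 0.0017]
```

>>> apply_moves --pt "4 -1 -6 0 -0.1 0 1" --pt "4 -1 -6 0 -0.1 0 1" --pt "4 -1 -6 0 -0.1 0 1" --pt "4 -1 -6 0 -0.1 0 1" --pt "4 -1 -6 0 -0.1 0 1" --pt "0 0 0 0 0 0 1"

```text
clock: 3.1
tool_pos: [0.4877, 0.0441, 0.3708]
tcp_rot: [0.201, 0.558, 0.792, -0.144]
force: [-0.4, 0.7, -0.7]
width: 0.0917
```

```bash
python3 log.py; cat > kin.py <<'E'
from h import *
import json
D=[json.loads(l) for l in open("log.jsonl")]
Ry=lambda a:Ro.from_euler('y',a); Rz=lambda a:Ro.from_euler('z',a)
def FK(q,P):
    h,a1,L1,e,L2,d6,lat,s4=P
    A=Rz(q[0]); B=A*Ry(q[1]); C=B*Ry(q[2]); W=C*Rz(s4*q[3])*Ry(q[4]); T=W*Rz(q[5]+np.pi/2)
    return A.apply([a1,lat,h])+B.apply([0,0,L1])+C.apply([e,0,L2])+T.apply([0,0,d6]), T
def res(P):
    P=np.r_[P,S4]; o=[]
    for q,p,qt in D:
        pp,T=FK(q,P); o+=list((pp-p)*1000)
    return np.r_[o,(P[1])*1,(P[3])*1]
def getP():
    global S4
    best=None
    for S4 in(1,-1):
        s=least_squares(res,[.2,0,.4,0,.4,.3,.07])
        e=max((FK(q,np.r_[s.x,S4])[1]*Ro.from_quat(qt).inv()).magnitude() for q,p,qt in D)
        if best is None or e<best[1]: best=(np.r_[s.x,S4],e,s)
    return best
def IK(p,T,P,q0):
    f=lambda q:np.r_[(FK(q,P)[0]-p)*10,(FK(q,P)[1]*T.inv()).as_rotvec()]
    lo=np.array([-2.53,-.77,.04,-1,.28,-3.11]);hi=np.array([2.53,2.02,2.7,4.14,2.66,3.11])
    s=least_squares(f,np.clip(q0,lo+.01,hi-.01),bounds=(lo,hi)); return s.x,np.abs(s.fun).max()
E
python3 - <<'E'
from kin import *
P,e,s=getP(); print(P.round(4),e,s.fun.round(1))
E
```

```text
3.1 [0.4877 0.0441 0.3708] [ 0.2747  0.1821  1.3857 -0.4996  1.5446 -0.063 ] [[-0.297, 0.942, 0.158], [0.826, 0.336, -0.453], [-0.48, -0.004, -0.877]]
[0.2229 0.     0.5062 0.0465 0.3796 0.3471 0.0764 1.    ] 2.4250042299517262e-05 [-0.  0.  0.  0. -0.  0. -0. -0.  0.  0. -0. -0.  0.  0.]
```

```bash
python3 - <<'E'
from kin import *
P,e,s=getP(); q0=fk()[2]["joint_pos"]
off=.0188
def grasp(phi,dth,th0,extra=(0,0,0)):
    v=np.array([30,-75]); x=14+30*np.cos(phi)+75*np.sin(phi); z=150+30*np.sin(phi)-75*np.cos(phi)
    T=Rb(EY)*tool_tab(th0+dth); g=EB+Rb(EY).apply(np.array([x,0,z])/1000+np.array(extra)/1000)
    return g+T.apply([0,0,off]),T
for th0 in(.55,.7,.85):
  for phi,d in((0,0),(.3,0),(.3,-.3),(.55,-.0),(.55,-.3)):
    p,T=grasp(phi,d,th0); q,er=IK(p,T,P,q0); print(th0,phi,d,p.round(3),q.round(2),round(er,5))
  p,T=grasp(0,0,th0); p=p-T.apply([0,0,.09]);q,er=IK(p,T,P,q0); print("pre",q.round(2),round(er,5))
E
```

```text
0.55 0 0 [ 0.569 -0.202  0.079] [-0.21  0.52  1.78 -0.77  0.7   0.03] 0.0
0.55 0.3 0 [ 0.562 -0.183  0.091] [-0.17  0.49  1.79 -0.76  0.73  0.04] 0.0
0.55 0.3 -0.3 [ 0.56  -0.178  0.089] [-0.32  0.5   1.64 -0.26  0.87 -0.5 ] 0.0
0.55 0.55 -0.0 [ 0.558 -0.169  0.106] [-0.15  0.46  1.78 -0.73  0.76  0.03] 0.0
0.55 0.55 -0.3 [ 0.556 -0.164  0.104] [-0.3   0.47  1.65 -0.26  0.9  -0.48] 0.0
pre [-0.13  0.39  1.74 -0.66  0.87 -0.06] 0.0
0.7 0 0 [ 0.57  -0.204  0.081] [-0.15  0.55  1.81 -1.    0.73  0.28] 0.02407
0.7 0.3 0 [ 0.563 -0.185  0.093] [-0.11  0.52  1.83 -1.    0.75  0.31] 0.01364
0.7 0.3 -0.3 [ 0.561 -0.18   0.09 ] [-0.25  0.48  1.72 -0.49  0.77 -0.26] 0.0
0.7 0.55 -0.0 [ 0.558 -0.172  0.107] [-0.08  0.49  1.84 -1.    0.78  0.33] 0.00145
0.7 0.55 -0.3 [ 0.557 -0.167  0.104] [-0.23  0.45  1.72 -0.48  0.81 -0.25] 0.0
pre [-0.03  0.42  1.82 -0.92  0.86  0.25] 0.0
0.85 0 0 [ 0.57  -0.206  0.083] [-0.12  0.58  1.76 -1.    0.82  0.31] 0.11961
0.85 0.3 0 [ 0.563 -0.187  0.095] [-0.07  0.56  1.78 -1.    0.85  0.33] 0.10686
0.85 0.3 -0.3 [ 0.562 -0.183  0.091] [-0.17  0.49  1.79 -0.76  0.73  0.04] 0.0
0.85 0.55 -0.0 [ 0.559 -0.173  0.109] [-0.04  0.53  1.79 -1.    0.88  0.35] 0.09425
0.85 0.55 -0.3 [ 0.558 -0.169  0.106] [-0.15  0.46  1.78 -0.73  0.76  0.03] 0.0
pre [ 0.03  0.47  1.81 -1.    0.94  0.38] 0.06395
```

```bash
python3 - <<'E'
from kin import *
def ray(n,px,z):
    K,R,t=CAM[n]; C=-R.T@t; d=R.T@np.linalg.inv(K)@[*px,1]; return C+d*(z-C[2])/d[2]
for z in(.15,.2,.25): print(z,ray("top",(291,244),z).round(3),ray("top",(248,309),z).round(3),ray("scene",(265,212),z).round(3),ray("scene",(243,137),z).round(3))
P,e,s=getP()
T=Rb(EY)*tool_tab(.6); g=EB+Rb(EY).apply([.044,0,.075]); tcp=g+T.apply([0,0,.0188])
print("grasp tcp",tcp)
plan(tcp-T.apply([0,0,.13]),T,10); plan(tcp-T.apply([0,0,.13]),T,6)
E
```

```text
0.15 [ 0.432 -0.106  0.15 ] [0.273 0.002 0.15 ] [ 0.48  -0.154  0.15 ] [0.248 0.026 0.15 ]
0.2 [ 0.427 -0.105  0.2  ] [ 0.276 -0.003  0.2  ] [ 0.498 -0.174  0.2  ] [ 0.276 -0.001  0.2  ]
0.25 [ 0.421 -0.105  0.25 ] [ 0.278 -0.008  0.25 ] [ 0.517 -0.195  0.25 ] [ 0.304 -0.029  0.25 ]
grasp tcp [ 0.56907548 -0.20301884  0.07948369]
row x 10 : [-6.42, -0.4, 25.43] [0.0003, -0.01, 0.0013] | straight rel mm [-75.5, -4.7, 251.1] rv [0.0028, -0.0996, 0.0127]
row x 6 : [-10.85, -0.67, 42.35] [0.0005, -0.0166, 0.0021] | straight rel mm [-75.5, -4.7, 251.1] rv [0.0028, -0.0996, 0.0127]
```

```bash
python3 - <<'E'
from h import *
for n in("scene","top"):
    f=r.snapshot(n)["frame"]; cv2.imwrite(f"pics/{n}1.png",f)
    a=f[90:300,170:350] if n=="scene" else f[120:330,200:400]
    cv2.imwrite(f"pics/{n}1c.png",cv2.resize(a,None,fx=2.8,fy=2.8,interpolation=cv2.INTER_CUBIC))
E
```

```text
(no output)
```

View pics/top1c.png

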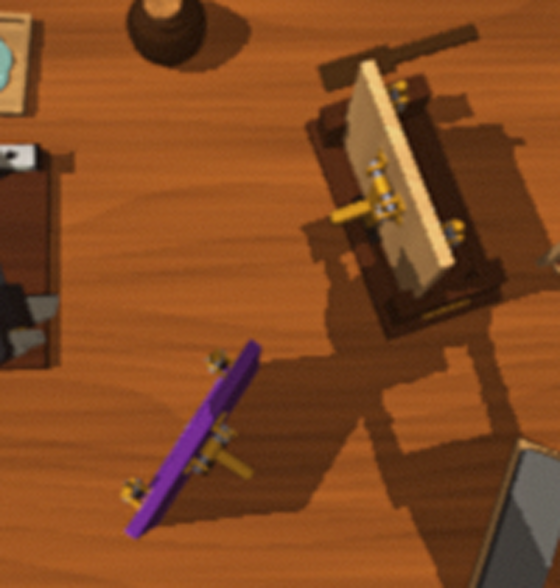

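View pics/scene1c.png

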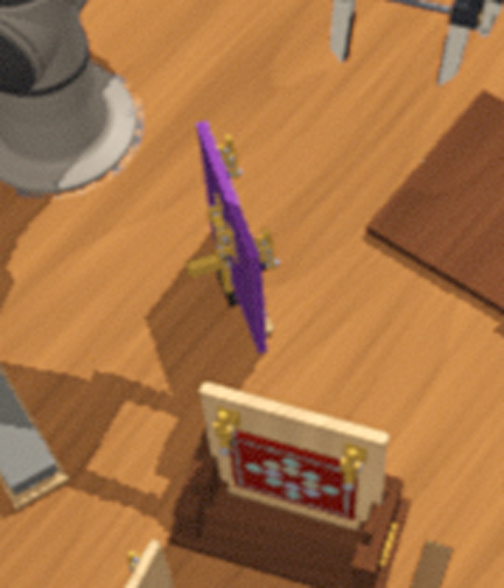

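```bash
python3 -c "
from h import *
p,R,s=fk();print(p,proj('top',p),proj('scene',p),proj('top',p-R.apply([0,0,.2])))"
```

```text
[0.48873973 0.04239602 0.37175262] [[217.95718688 204.74312567]] [[307.86909766 124.89716117]] [[141.8722206  202.40147524]]
```

View pics/top1.png

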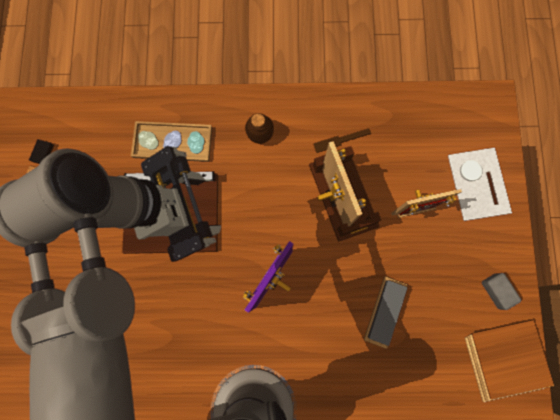

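View pics/scene1.png

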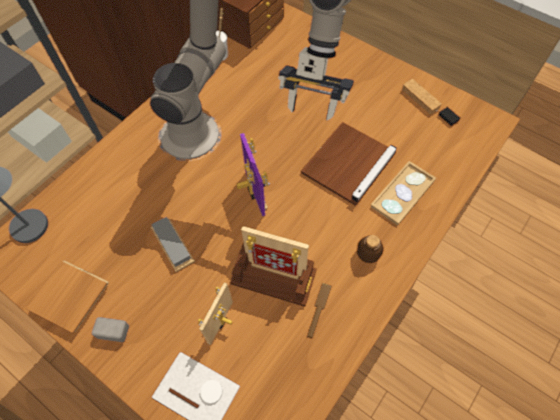

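```bash
python3 - <<'E'
from kin import *
T=Rb(EY)*tool_tab(.5); g=EB+Rb(EY).apply([.044,0,.075]); tcp=g+T.apply([0,0,.0188])
plan(tcp-T.apply([0,0,.13]),T,10)
E
```

```text
row x 10 : [-8.48, -0.43, 25.03] [0.0002, -0.0002, 0.0009] | straight rel mm [-85.0, -5.0, 250.2] rv [0.0024, -0.0019, 0.0093]
```

>>> apply_moves --pt "-8 0 25 0 0 0.001 1" --pt "-9 -1 25 0 0 0.001 1" --pt "-8 0 25 0 0 0.001 1" --pt "-9 -1 25 0 0 0.001 1" --pt "-8 0 25 0 0 0.001 1" --pt "-9 -1 25 0 0 0.001 1" --pt "-8 0 25 0 0 0.001 1" --pt "-9 -1 25 0 0 0.001 1" --pt "-8 0 25 0 0 0.001 1" --pt "-9 -1 25 0 0 0 1" --pt "0 0 0 0 0 0 1" --pt "0 0 0 0 0 0 1"

```text
clock: 4.4
tool_pos: [0.548, -0.1449, 0.194]
tcp_rot: [0.202, 0.565, 0.787, -0.142]
force: [0.6, -0.0, 0.9]
width: 0.0922
```

```bash
python3 log.py; python3 - <<'E'
from kin import *
T=Rb(EY)*tool_tab(.5); g=EB+Rb(EY).apply([.044,0,.075]); tcp=g+T.apply([0,0,.0188])
plan(tcp,T,8)
for n in("scene","top"):
    f=r.snapshot(n)["frame"]
    a=f[140:320,170:350] if n=="scene" else f[120:300,220:400]
    cv2.imwrite(f"pics/{n}2c.png",cv2.resize(a,None,fx=3.3,fy=3.3,interpolation=cv2.INTER_CUBIC))
E
```

```text
4.4 [ 0.548  -0.1449  0.194 ] [-0.131   0.3294  1.6792 -0.5456  0.9687 -0.1789] [[-0.279, 0.947, 0.156], [0.833, 0.32, -0.452], [-0.478, 0.004, -0.878]]
row x 8 : [0.3, 0.13, 16.28] [0.0002, -0.0002, -0.0007] | straight rel mm [2.3, 0.9, 130.3] rv [0.0015, -0.0013, -0.0056]
```

View pics/top2c.png

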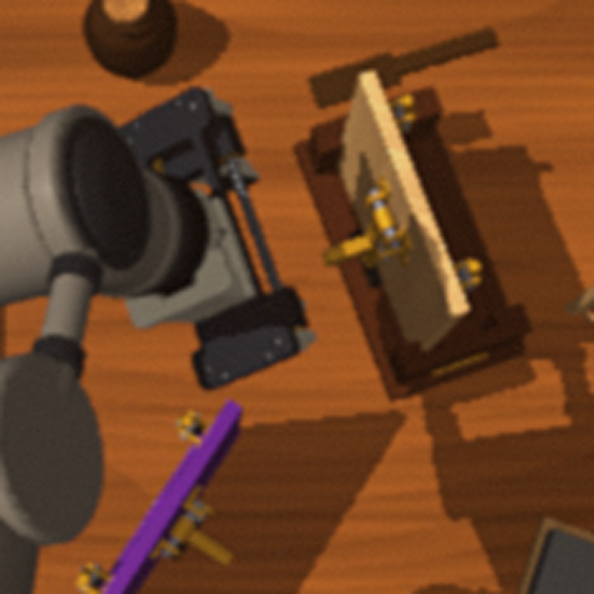

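View pics/scene2c.png

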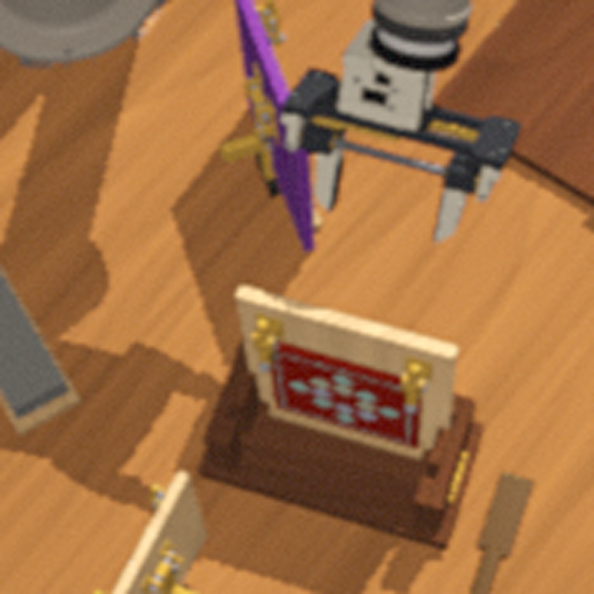

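>>> apply_moves --pt "0 0 16 0 0 0 0.6" --pt "0 0 16 0 0 0 0.6" --pt "0 0 16 0 0 0 0.6" --pt "1 0 16 0 0 0 0.6" --pt "0 0 16 0 0 -0.003 0.6" --pt "1 1 16 0 0 -0.003 0.6" --pt "0 0 16 0 0 0 0.6" --pt "0 0 16 0 0 0 0.6" --pt "0 0 0 0 0 0 0.6" --pt "0 0 0 0 0 0 0.6"

```text
clock: 5.5
tool_pos: [0.5693, -0.1994, 0.0813]
tcp_rot: [0.202, 0.562, 0.789, -0.143]
force: [-0.9, 0.1, 0.6]
width: 0.0549
```

```bash
python3 log.py; python3 - <<'E'
from kin import *
T=Rb(EY)*tool_tab(.5); g=EB+Rb(EY).apply([.044,0,.075]); tcp=g+T.apply([0,0,.0188])
plan(tcp,T,1)
for n in("scene","top"):
    f=r.snapshot(n)["frame"]
    a=f[140:320,170:350] if n=="scene" else f[130:250,270:390]
    cv2.imwrite(f"pics/{n}3c.png",cv2.resize(a,None,fx=3.3 if n=="scene" else 5,fy=3.3 if n=="scene" else 5,interpolation=cv2.INTER_CUBIC))
E
```

```text
5.5 [ 0.5693 -0.1994  0.0813] [-0.2309  0.5119  1.7521 -0.67    0.7085 -0.0841] [[-0.287, 0.945, 0.159], [0.829, 0.328, -0.452], [-0.479, 0.002, -0.878]]
row x 1 : [-0.16, -1.38, 3.25] [0.0035, 0.0001, 0.0029] | straight rel mm [-0.2, -1.4, 3.3] rv [0.0035, 0.0001, 0.0029]
```

View pics/top3c.png

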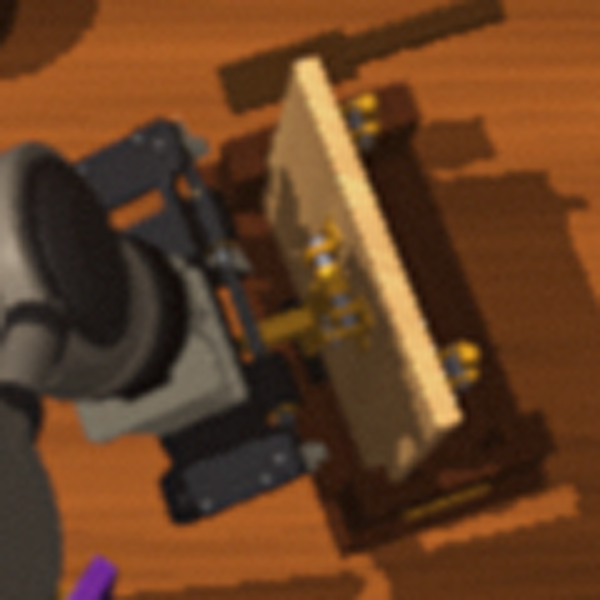

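View pics/scene3c.png

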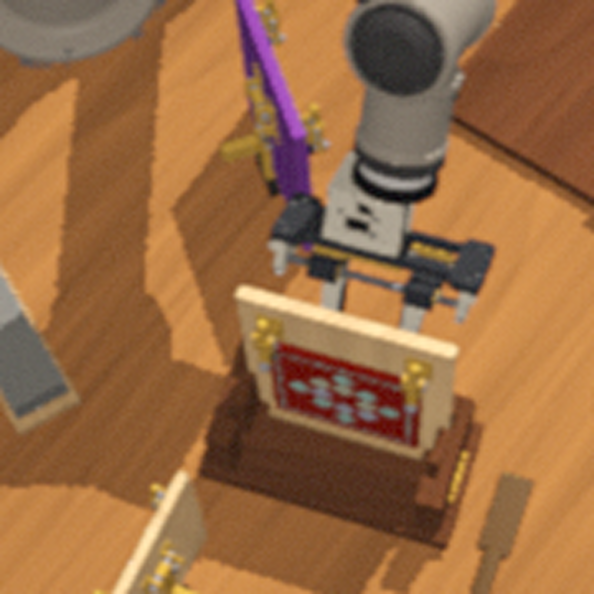

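>>> apply_moves --pt "0 -1 3 0 0 0 0.6" --pt "0 0 0 0 0 0 0.1" --pt "0 0 0 0 0 0 0.0" --pt "0 0 0 0 0 0 0.0" --pt "0 0 0 0 0 0 0.0" --pt "0 0 0 0 0 0 0.0" --pt "0 0 0 0 0 0 0.0" --pt "0 0 0 0 0 0 0.0" --grip_force 12

```text
clock: 6.4
tool_pos: [0.5685, -0.2013, 0.0783]
tcp_rot: [0.202, 0.562, 0.789, -0.143]
force: [-1.3, -0.3, 0.0]
width: 0.0114
```

```bash
python3 - <<'E'
from kin import *
p,R,s=fk(); print(p.round(4),s["width"],s["force"].round(1))
# rotate tool about the hinge pin axis by -y... compute rows for phi steps, tool rotates frac with leg
pin=EB+Rb(EY).apply([.014,0,.150]); 
def at(phi,k):
    # grasp point moves on circle; tool orientation rotates k*phi about -y_b
    ax=-Rb(EY).apply([0,1,0]); g=p-R.apply([0,0,.0188])
    g2=pin+Ro.from_rotvec(ax*phi).apply(g-pin); R2=Ro.from_rotvec(ax*phi*k)*R
    return g2+R2.apply([0,0,.0188]),R2
print(at(.5,1)[0])
a,b=at(.0,1); c_,d=at(.56,1); plan(c_,d,8,a,b)
c_,d=at(.56,.6)
P,e,_=getP(); print(P.round(4),e, [x.round(3) if hasattr(x,'round') else x for x in IK(*at(.56,1),P,s["joint_pos"])])
E
```

```text
[ 0.5685 -0.2013  0.0783] 0.011425782581998646 [-1.3 -0.3  0. ]
[ 0.55508157 -0.16217862  0.09967831]
row x 8 : [4.77, 0.03, -4.55] [-0.0002, 0.07, 0.0002] | straight rel mm [27.8, 0.2, -44.0] rv [-0.0016, 0.56, 0.0017]
[0.2229 0.     0.5062 0.0465 0.3796 0.3471 0.0764 1.    ] 2.4250042299517262e-05 [array([-0.439,  0.541,  1.48 ,  0.049,  1.161, -0.793]), np.float64(0.0)]
```

```bash
python3 - <<'E'
from kin import *
p,R,s=fk(); pin=EB+Rb(EY).apply([.014,0,.150]); ax=-Rb(EY).apply([0,1,0]); g=p-R.apply([0,0,.0188])
def at(phi,k):
    R2=Ro.from_rotvec(ax*phi*k)*R; return pin+Ro.from_rotvec(ax*phi).apply(g-pin)+R2.apply([0,0,.0188]),R2
for i in range(8): plan(*at(.07*(i+1),.7),1,*at(.07*i,.7))
E
```

```text
row x 1 : [4.37, 0.03, -4.52] [-0.0001, 0.049, 0.0001] | straight rel mm [4.4, 0.0, -4.5] rv [-0.0001, 0.049, 0.0001]
row x 1 : [4.28, 0.03, -4.6] [-0.0001, 0.049, 0.0001] | straight rel mm [4.3, 0.0, -4.6] rv [-0.0001, 0.049, 0.0001]
row x 1 : [4.18, 0.03, -4.66] [-0.0001, 0.049, 0.0001] | straight rel mm [4.2, 0.0, -4.7] rv [-0.0001, 0.049, 0.0001]
row x 1 : [4.08, 0.03, -4.73] [-0.0001, 0.049, 0.0001] | straight rel mm [4.1, 0.0, -4.7] rv [-0.0001, 0.049, 0.0001]
row x 1 : [3.98, 0.03, -4.8] [-0.0001, 0.049, 0.0001] | straight rel mm [4.0, 0.0, -4.8] rv [-0.0001, 0.049, 0.0001]
row x 1 : [3.88, 0.03, -4.86] [-0.0001, 0.049, 0.0001] | straight rel mm [3.9, 0.0, -4.9] rv [-0.0001, 0.049, 0.0001]
row x 1 : [3.78, 0.03, -4.92] [-0.0001, 0.049, 0.0001] | straight rel mm [3.8, 0.0, -4.9] rv [-0.0001, 0.049, 0.0001]
row x 1 : [3.68, 0.03, -4.98] [-0.0001, 0.049, 0.0001] | straight rel mm [3.7, 0.0, -5.0] rv [-0.0001, 0.049, 0.0001]
```

>>> apply_moves --pt "2.2 0 -2.3 0 0.024 0 0" --pt "2.2 0 -2.3 0 0.025 0 0" --pt "4.3 0 -4.6 0 0.049 0 0" --pt "4.2 0 -4.7 0 0.049 0 0" --pt "4.1 0 -4.7 0 0.049 0 0" --pt "4.0 0 -4.8 0 0.049 0 0" --pt "3.9 0 -4.9 0 0.049 0 0" --pt "3.8 0 -4.9 0 0.049 0 0" --pt "0 0 0 0 0 0 0" --pt "0 0 0 0 0 0 0"

```text
clock: 7.4
tool_pos: [0.5563, -0.1655, 0.0993]
tcp_rot: [0.065, 0.578, 0.812, -0.045]
force: [0.1, 0.4, -0.4]
width: 0.0112
```

```bash
python3 - <<'E'
from kin import *
p,R,s=fk(); print(p.round(4),s["width"],s["force"].round(1))
for n in("scene","top"):
    f=r.snapshot(n)["frame"]
    a=f[140:320,170:350] if n=="scene" else f[130:250,270:390]
    cv2.imwrite(f"pics/{n}4c.png",cv2.resize(a,None,fx=3.3 if n=="scene" else 5,fy=3.3 if n=="scene" else 5,interpolation=cv2.INTER_CUBIC))
E
```

```text
[ 0.5563 -0.1655  0.0993] 0.011153823543589514 [ 0.1  0.4 -0.4]
```

View pics/top4c.png

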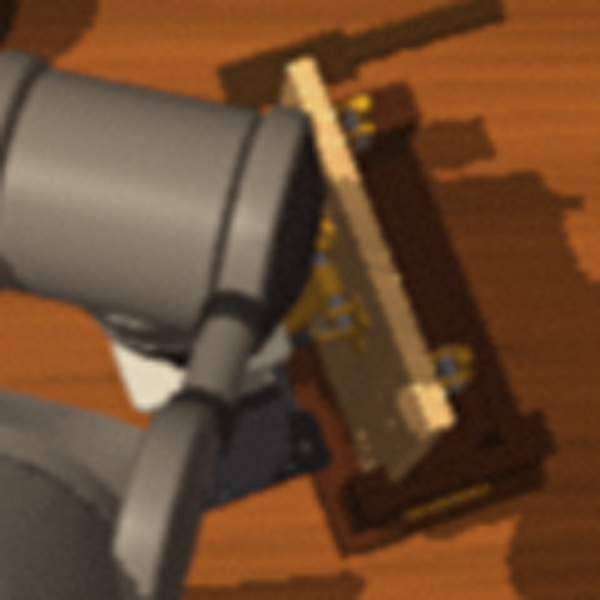

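>>> apply_moves --pt "3.7 0 -5 0 0.04 0 0" --pt "0 0 0 0 0 0 0.1" --pt "0 0 0 0 0 0 0.3" --pt "0 0 0 0 0 0 0.5" --pt "0 0 0 0 0 0 0.6" --pt "0 0 0 0 0 0 0.6" --pt "0 0 0 0 0 0 0.6"

```text
clock: 8.2
tool_pos: [0.5546, -0.161, 0.1037]
tcp_rot: [0.048, 0.579, 0.814, -0.033]
force: [0.4, -0.1, 0.8]
width: 0.0467
```

```bash
python3 log.py; python3 - <<'E'
from kin import *
p,R,s=fk(); print(p.round(4),s["width"],s["force"].round(1))
# board-frame view
print(Rb(EY).inv().apply(p-EB), (Rb(EY).inv()*R).as_matrix().round(3)[:,2])
E
```

```text
8.2 [ 0.5546 -0.161   0.1037] [-0.3616  0.4886  1.578  -0.1054  1.0013 -0.6424] [[-0.326, 0.945, 0.04], [0.938, 0.328, -0.11], [-0.117, 0.001, -0.993]]
[ 0.5546 -0.161   0.1037] 0.04674380768984509 [ 0.4 -0.1  0.8]
[7.78172693e-02 2.43494146e-05 8.37012915e-02] [-0.117 -0.002 -0.993]
```

>>> apply_moves --pt "0 0 -10 0 0 0 0.7" --pt "0 0 -20 0 0 0 0.8" --pt "0 0 -25 0 0 0 0.9" --pt "0 0 -25 0 0 0 1" --pt "0 0 -25 0 0 0 1" --pt "0 0 -25 0 0 0 1" --pt "0 0 -25 0 0 0 1" --pt "0 0 -25 0 0 0 1" --pt "0 0 -25 0 0 0 1" --pt "0 0 -15 0 0 0 1" --pt "0 0 0 0 0 0 1"

```text
clock: 9.3
tool_pos: [0.5467, -0.137, 0.3255]
tcp_rot: [0.051, 0.579, 0.813, -0.032]
force: [-0.1, -0.8, -0.5]
width: 0.0915
```

```bash
python3 log.py; python3 - <<'E'
from kin import *
for n in("scene","top"):
    f=r.snapshot(n)["frame"]
    a=f[140:320,170:350] if n=="scene" else f[130:250,270:390]
    cv2.imwrite(f"pics/{n}5c.png",cv2.resize(a,None,fx=3.3 if n=="scene" else 5,fy=3.3 if n=="scene" else 5,interpolation=cv2.INTER_CUBIC))
E
```

```text
9.3 [ 0.5467 -0.137   0.3255] [-0.325   0.3087  1.2321 -0.0915  1.5222 -0.6585] [[-0.325, 0.944, 0.045], [0.938, 0.328, -0.112], [-0.12, 0.006, -0.993]]
```

View pics/top5c.png

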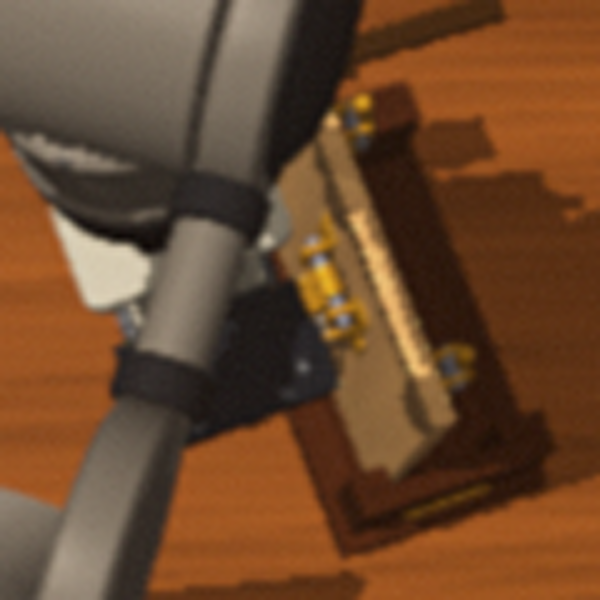

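View pics/scene5c.png

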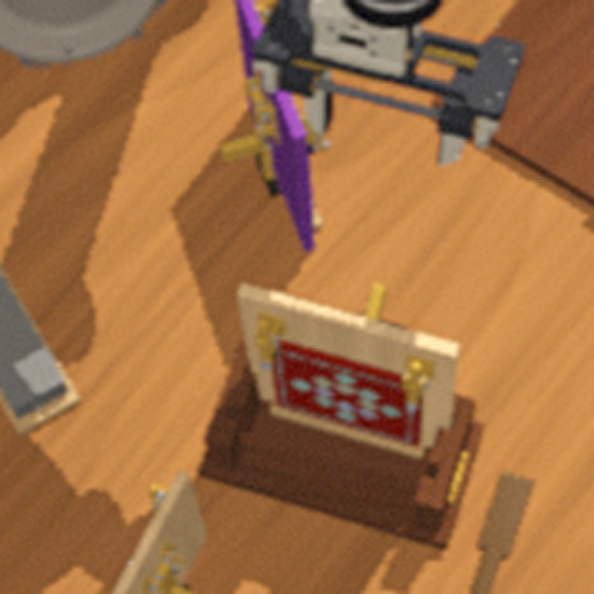

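```bash
python3 - <<'E'
from kin import *
for phi in(.3,.5,.55):
    B=np.array([14+44*np.cos(phi)+64*np.sin(phi),0,150+44*np.sin(phi)-64*np.cos(phi)]); print(phi,B.round(),proj("scene",w([EB[0],EB[1],EY],.02,B)))
zt=np.array([0,0,-1.]); R0=Rb(EY); y=R0.apply([1,0,0])   # jaw along x_b
y=-y; T=Ro.from_matrix(np.c_[np.cross(y,zt),y,zt])
g=EB+R0.apply([0,0,.195]); tcp=g+T.apply([0,0,.0188]); print("tcp",tcp, "yaz",np.arctan2(y[1],y[0]))
P,e,_=getP(); q0=fk()[2]["joint_pos"]; print(IK(tcp,T,P,q0))
plan(tcp+[0,0,.13],T,14)
E
```

```text
0.3 [ 75.   0. 102.] [[283.16227858 231.94630733]]
0.5 [ 83.   0. 115.] [[283.9880916 227.6210383]]
0.55 [ 85.   0. 118.] [[284.1525316  226.61520747]]
tcp [ 0.5799 -0.2346  0.1962] yaz -1.240592653589793
(array([-5.06859148e-01,  5.31294323e-01,  1.22589564e+00,  5.67977952e-17,
        1.38440269e+00,  7.33733505e-01]), np.float64(2.220446049250313e-15))
row x 14 : [-6.11, 5.51, 0.19] [0.0067, 0.0065, 0.1124] | straight rel mm [-103.3, 0.2, 8.1] rv [0.0934, 0.0905, 1.573]
```

>>> apply_moves --pt "-6 5.5 0 0.007 0.0065 0.112 1" --pt "-6 5.5 0 0.007 0.0065 0.112 1" --pt "-6 5.5 0 0.007 0.0065 0.112 1" --pt "-6 5.5 0 0.007 0.0065 0.112 1" --pt "-6 5.5 0 0.007 0.0065 0.112 1" --pt "-6 5.5 0 0.007 0.0065 0.112 1" --pt "-6 5.5 0 0.007 0.0065 0.112 1" --pt "-6 5.5 0 0.007 0.0065 0.112 1" --pt "-6 5.5 0 0.007 0.0065 0.112 1" --pt "-6 5.5 0 0.007 0.0065 0.112 1" --pt "-6 5.5 0 0.007 0.0065 0.112 1" --pt "-6 5.5 0 0.007 0.0065 0.112 1" --pt "-6 5.5 0 0.007 0.0065 0.112 1" --pt "-6 5.5 0 0.007 0.0065 0.112 1" --pt "0 0 0 0 0 0 1" --pt "0 0 0 0 0 0 1"

```text
clock: 11.0
tool_pos: [0.5805, -0.2332, 0.3276]
tcp_rot: [-0.002, 0.986, 0.168, -0.003]
force: [0.4, -1.0, -0.5]
width: 0.092
```

```bash
cat > g.py <<'E'
from kin import *
zt=np.array([0,0,-1.]); R0=Rb(EY); y=-R0.apply([1,0,0]); T=Ro.from_matrix(np.c_[np.cross(y,zt),y,zt])
g=EB+R0.apply([0,0,.195]); tcp=g+T.apply([0,0,.0188])
E
python3 - <<'E'
from g import *
print(fk()[0]); plan(tcp+[0,0,.08],T,1); plan(tcp,T,8)
for n in("scene","top"):
    f=r.snapshot(n)["frame"]
    a=f[140:320,170:350] if n=="scene" else f[130:250,270:390]
    cv2.imwrite(f"pics/{n}6c.png",cv2.resize(a,None,fx=3.3 if n=="scene" else 5,fy=3.3 if n=="scene" else 5,interpolation=cv2.INTER_CUBIC))
E
```

```text
[ 0.58051149 -0.233189    0.32763976]
row x 1 : [-0.82, 1.38, 51.44] [-0.0048, 0.0043, 0.0071] | straight rel mm [-0.8, 1.4, 51.4] rv [-0.0048, 0.0043, 0.0071]
row x 8 : [-0.09, 0.19, 16.43] [-0.0006, 0.0005, 0.0009] | straight rel mm [-0.5, 1.8, 131.4] rv [-0.0048, 0.0043, 0.0071]
```

View pics/scene6c.png

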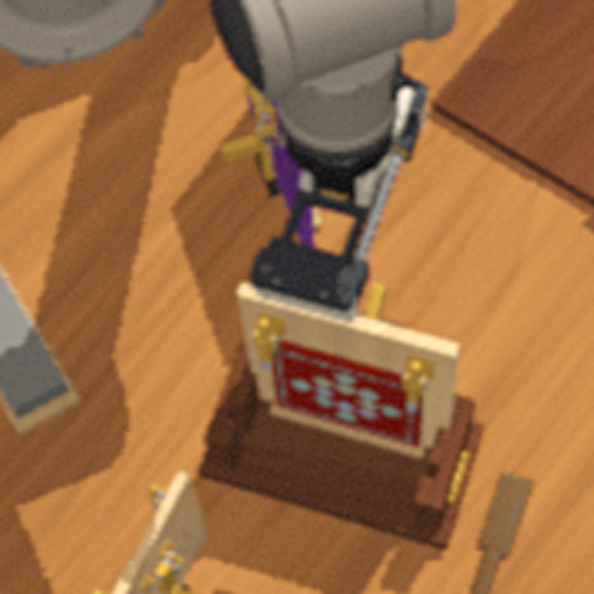

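>>> apply_moves --pt "0 0 12 -0.0025 0.002 0.0035 1" --pt "-1 1 16 -0.0025 0.002 0.0035 1" --pt "0 1 18 0 0 0 1" --pt "0 0 18 0 0 0 1" --pt "0 0 18 0 0 0 1" --pt "0 0 18 0 0 0 1" --pt "0 0 18 0 0 0 1" --pt "0 0 13 0 0 0 1" --pt "0 0 0 0 0 0 1" --pt "0 0 0 0 0 0 1"

```text
clock: 12.1
tool_pos: [0.5808, -0.2352, 0.198]
tcp_rot: [0.001, 0.986, 0.164, 0.001]
force: [0.6, -0.3, 0.4]
width: 0.0918
```

```bash
python3 - <<'E'
from g import *
print(fk()[0],fk()[2]["force"].round(1)); plan(tcp,T,1)
f=r.snapshot("top")["frame"]; a=f[130:250,270:390]; cv2.imwrite(f"pics/t7.png",cv2.resize(a,None,fx=5,fy=5,interpolation=cv2.INTER_CUBIC))
f=r.snapshot("scene")["frame"]; a=f[205:305,215:335]; cv2.imwrite(f"pics/s7.png",cv2.resize(a,None,fx=5,fy=5,interpolation=cv2.INTER_CUBIC))
E
```

```text
[ 0.58079789 -0.23521468  0.19799761] [ 0.6 -0.3  0.4]
row x 1 : [-0.65, -0.87, 1.8] [0.0016, -0.0011, -0.0009] | straight rel mm [-0.7, -0.9, 1.8] rv [0.0016, -0.0011, -0.0009]
```

View pics/s7.png

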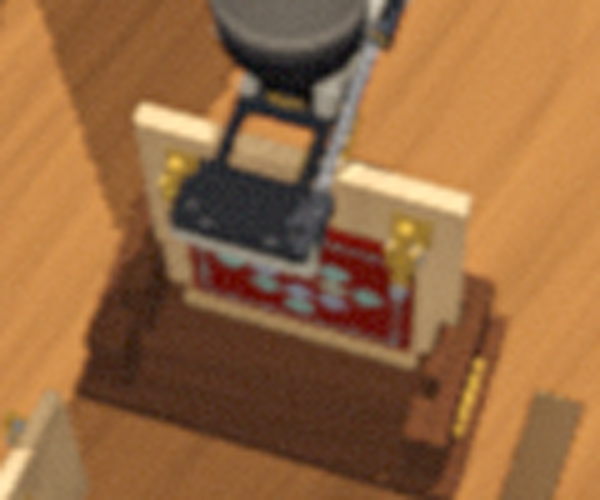

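View pics/t7.png

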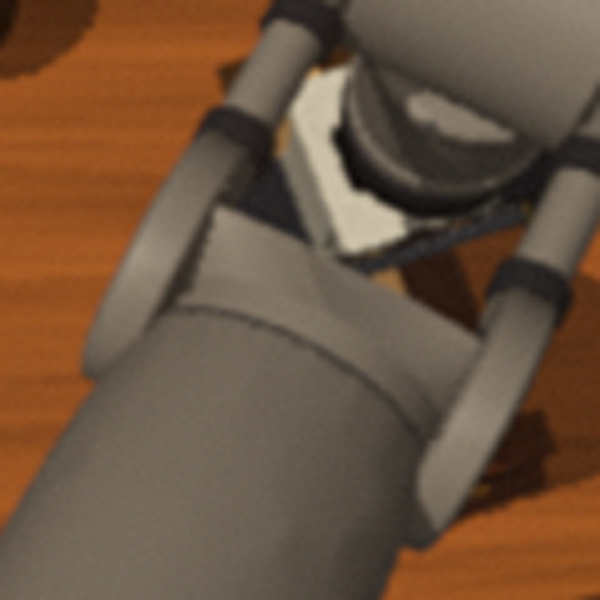

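>>> apply_moves --pt "0 -1 1 0 0 0 0.6" --pt "0 0 0 0 0 0 0.3" --pt "0 0 0 0 0 0 0" --pt "0 0 0 0 0 0 0" --pt "0 0 0 0 0 0 0" --pt "0 0 0 0 0 0 0" --pt "0 0 0 0 0 0 0" --pt "0 0 0 0 0 0 0" --pt "0 0 0 0 0 0 0" --pt "0 0 0 0 0 0 0" --grip_force 35

```text
clock: 13.2
tool_pos: [0.5802, -0.2346, 0.1967]
tcp_rot: [0.001, 0.987, 0.163, 0.001]
force: [-0.7, 1.3, 0.9]
width: 0.0167
```

>>> apply_moves --pt "0 0 0 0 0 0 0" --pt "0 0 0 0 0 0 0" --pt "0 0 0 0 0 0 0"

```text
clock: 13.5
tool_pos: [0.5802, -0.2346, 0.1967]
tcp_rot: [0.001, 0.987, 0.163, 0.001]
force: [-0.8, -0.2, -0.4]
width: 0.0114
```

>>> apply_moves --pt "0 0 -5 0 0 0 0" --pt "0 0 -8 0 0 0 0" --pt "0 0 -10 0 0 0 0" --pt "0 0 -10 0 0 0 0" --pt "0 0 -10 0 0 0 0" --pt "0 0 -10 0 0 0 0" --pt "0 0 -10 0 0 0 0" --pt "0 0 -10 0 0 0 0" --pt "0 0 -10 0 0 0 0" --pt "0 0 -10 0 0 0 0" --pt "0 0 0 0 0 0 0" --pt "0 0 0 0 0 0 0"

```text
clock: 14.7
tool_pos: [0.5801, -0.2345, 0.2897]
tcp_rot: [0.001, 0.987, 0.163, 0.001]
force: [0.6, 0.4, -5.6]
width: 0.0115
```

```bash
python3 - <<'E'
from g import *
print(fk()[0],fk()[2]["force"].round(1),fk()[2]["width"])
f=r.snapshot("scene")["frame"]; a=f[165:305,205:345]; cv2.imwrite(f"pics/s8.png",cv2.resize(a,None,fx=4.2,fy=4.2,interpolation=cv2.INTER_CUBIC))
E
```

```text
[ 0.58012637 -0.23453764  0.28970637] [ 0.6  0.4 -5.6] 0.011503970893061797
```

View pics/s8.png

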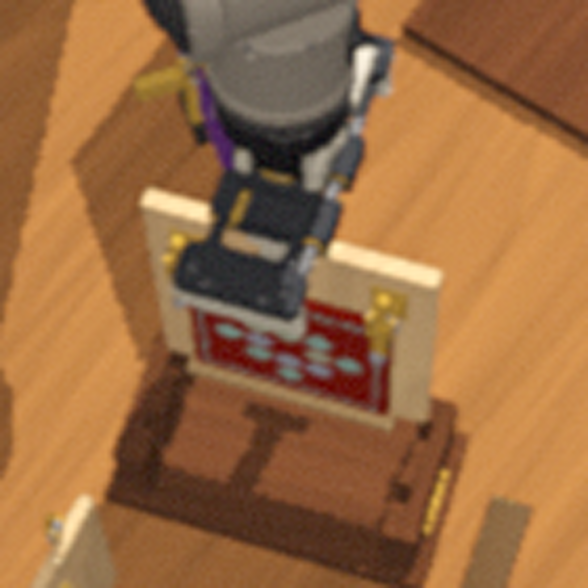

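```bash
cat > pl.py <<'E'
from kin import *
VB=np.array([.5403,.2395,0]); VY=3.150
Tt=Ro.from_matrix(np.array([[0,-1,0],[-1,0,0],[0,0,-1.]]).T) # columns: x=-y_b, y=-x_b, z=-z_b
def place(dz=0,lean=.303,vx=-.010,vy=0,zt=.1767):
    R=Rb(VY,lean); h=VB+Ro.from_euler('z',VY).apply([vx,vy,.018+dz]); o=h-R.apply([.006,0,0])
    return o+R.apply([0,0,zt]), R*Tt
E
python3 - <<'E'
from pl import *
P,e,_=getP(); q=fk()[2]["joint_pos"]; p,R,_=fk(); print((Rb(EY)*Tt).as_matrix().round(3).tolist(),R.as_matrix().round(3).tolist(), e)
for dz in(.2,.1,0):
    for l in(0,.303):
        pt,T=place(dz,l); x,er=IK(pt,T,P,q); print(dz,l,pt.round(3),x.round(2),round(er,5))
up=p+[0,0,.10]; print(IK(up,R,P,q))
pt,T=place(.16,.303); plan(pt,T,18,up,R); plan(pt,T,20,up,R)
def ray(n,px,z):
    K,RR,t=CAM[n]; C=-RR.T@t; d=RR.T@np.linalg.inv(K)@[*px,1]; return C+d*(z-C[2])/d[2]
print(ray("top",(259,120),.1))
E
```

```text
[[0.946, 0.324, 0.0], [0.324, -0.946, 0.0], [0.0, 0.0, -1.0]] [[0.947, 0.322, 0.001], [0.322, -0.947, -0.001], [0.0, 0.001, -1.0]] 2.4250042299517262e-05
0.2 0 [0.556 0.24  0.395] [0.28 0.46 0.82 0.   1.86 0.27] 0.0
0.2 0.303 [0.503 0.239 0.388] [ 0.37  0.15  1.31 -0.11  1.4   0.37] 0.0
0.1 0 [0.556 0.24  0.295] [0.28 0.45 1.1  0.   1.6  0.27] 0.0
0.1 0.303 [0.503 0.239 0.288] [ 0.37  0.18  1.54 -0.12  1.14  0.4 ] 0.0
0 0 [0.556 0.24  0.195] [ 0.28  0.49  1.29 -0.    1.35  0.27] 0.0
0 0.303 [0.503 0.239 0.188] [ 0.37  0.26  1.72 -0.14  0.88  0.44] 0.0
(array([-5.06449829e-01,  5.04271897e-01,  7.60081292e-01, -3.48057912e-04,
        1.87645607e+00,  7.36399875e-01]), np.float64(1.198373917202862e-09))
row x 18 : [19.4, -20.94, -0.09] [-0.0145, 0.0105, -0.069] | straight rel mm [80.0, -473.1, 40.4] rv [-0.2614, 0.1898, -1.2412]
row x 20 : [17.53, -18.78, -0.08] [-0.0131, 0.0095, -0.0621] | straight rel mm [80.0, -473.1, 40.4] rv [-0.2614, 0.1898, -1.2412]
[ 0.78531162 -0.02090593  0.1       ]
```

>>> apply_moves --pt "0 0 -6 0 0 0 0" --pt "0 0 -12 0 0 0 0" --pt "0 0 -15 0 0 0 0" --pt "0 0 -15 0 0 0 0" --pt "0 0 -15 0 0 0 0" --pt "0 0 -15 0 0 0 0" --pt "0 0 -12 0 0 0 0" --pt "0 0 -7 0 0 0 0" --pt "0 0 -3 0 0 0 0" --pt "0 0 0 0 0 0 0"

```text
clock: 15.75
tool_pos: [0.58, -0.2344, 0.3896]
tcp_rot: [0.001, 0.987, 0.163, 0.001]
force: [-0.6, -0.9, -5.4]
width: 0.0113
```

```bash
python3 - <<'E'
from pl import *
pt,T=place(.16,.303); plan(pt,T,27)
E
```

```text
row x 27 : [13.09, -13.81, -0.06] [-0.0096, 0.007, -0.046] | straight rel mm [79.9, -473.2, 40.5] rv [-0.2604, 0.1896, -1.2412]
```

>>> apply_moves --pt "4.4 -4.6 0 -0.0032 0.0023 -0.0153 0" --pt "8.7 -9.2 0 -0.0064 0.0047 -0.0307 0" --pt "13.1 -13.8 0 -0.0096 0.007 -0.046 0" --pt "13.1 -13.8 0 -0.0096 0.007 -0.046 0" --pt "13.1 -13.8 0 -0.0096 0.007 -0.046 0" --pt "13.1 -13.8 0 -0.0096 0.007 -0.046 0" --pt "13.1 -13.8 0 -0.0096 0.007 -0.046 0" --pt "13.1 -13.8 0 -0.0096 0.007 -0.046 0" --pt "13.1 -13.8 0 -0.0096 0.007 -0.046 0" --pt "13.1 -13.8 0 -0.0096 0.007 -0.046 0" --pt "13.1 -13.8 0 -0.0096 0.007 -0.046 0" --pt "13.1 -13.8 0 -0.0096 0.007 -0.046 0" --pt "13.1 -13.8 0 -0.0096 0.007 -0.046 0" --pt "13.1 -13.8 0 -0.0096 0.007 -0.046 0" --pt "8.7 -9.2 0 -0.0064 0.0047 -0.0307 0" --pt "4.4 -4.6 0 -0.0032 0.0023 -0.0153 0" --pt "0 0 0 0 0 0 0"

```text
clock: 17.45
tool_pos: [0.6141, 0.0261, 0.3817]
tcp_rot: [0.058, 0.88, 0.467, 0.059]
force: [-0.1, 0.0, -6.0]
width: 0.0117
```

```bash
python3 - <<'E'
from pl import *
print(fk()[0]);pt,T=place(.16,.303); plan(pt,T,13); print(IK(*place(.16,.303),getP()[0],fk()[2]["joint_pos"]))
E
```

```text
[0.6141108  0.02609541 0.38168801]
row x 13 : [13.04, -13.72, -0.09] [-0.0097, 0.007, -0.0458] | straight rel mm [113.3, -214.3, 5.3] rv [-0.1264, 0.0907, -0.5955]
(array([ 0.37269833,  0.15687959,  1.40515629, -0.11065082,  1.29695471,
        0.37907582]), np.float64(4.9960036108132044e-15))
```

>>> apply_moves --pt "4.4 -4.6 0 -0.0032 0.0023 -0.0153 0" --pt "8.7 -9.1 0 -0.0064 0.0047 -0.0305 0" --pt "13 -13.7 0 -0.0097 0.007 -0.0458 0" --pt "13 -13.7 0 -0.0097 0.007 -0.0458 0" --pt "13 -13.7 0 -0.0097 0.007 -0.0458 0" --pt "13 -13.7 0 -0.0097 0.007 -0.0458 0" --pt "13 -13.7 0 -0.0097 0.007 -0.0458 0" --pt "13 -13.7 0 -0.0097 0.007 -0.0458 0" --pt "13 -13.7 0 -0.0097 0.007 -0.0458 0" --pt "13 -13.7 0 -0.0097 0.007 -0.0458 0" --pt "13 -13.7 0 -0.0097 0.007 -0.0458 0" --pt "13 -13.7 0 -0.0097 0.007 -0.0458 0" --pt "13 -13.7 0 -0.0097 0.007 -0.0458 0" --pt "8.7 -9.1 0 -0.0064 0.0047 -0.0305 0" --pt "4.4 -4.6 0 -0.0032 0.0023 -0.0153 0" --pt "0 0 0 0 0 0 0" --pt "0 0 0 0 0 0 0"

```text
clock: 19.15
tool_pos: [0.5046, 0.2373, 0.3475]
tcp_rot: [0.107, 0.697, 0.701, 0.107]
force: [-0.0, -0.3, -5.2]
width: 0.0114
```

```bash
python3 log.py; python3 - <<'E'
from pl import *
print(fk()[0]);pt,T=place(.16,.303); plan(pt,T,1); pt,T=place(.03,.303); plan(pt,T,10)
p,R,_=fk(); Rbd=R*Tt.inv(); o=p-Rbd.apply([0,0,.1767])
B=np.array([[6,95,215],[-6,95,215],[-6,-95,215],[6,-95,215],[6,95,0],[6,-95,0],[-6,95,0],[-6,-95,0],[87,25,31],[87,-25,31]])/1000
for n in("scene","top"):
    f=r.snapshot(n)["frame"]; px=proj(n,Rbd.apply(B)+o); 
    c0=px.mean(0).astype(int); x0=max(c0[0]-75,0);y0=max(c0[1]-75,0); a=f[y0:y0+150,x0:x0+150]; a=cv2.resize(a,None,fx=4,fy=4,interpolation=cv2.INTER_CUBIC)
    for u in px: cv2.circle(a,tuple(int(v) for v in ((u+.5-[x0,y0])*4)),3,(0,255,0),1)
    cv2.imwrite(f"pics/{n}9.png",a)
E
```

```text
19.15 [0.5046 0.2373 0.3475] [ 0.3685  0.1573  1.4072 -0.1104  1.2937  0.3776] [[-0.006, 0.954, 0.299], [1.0, 0.006, 0.002], [0.0, 0.299, -0.954]]
[0.5045976  0.2372949  0.34754311]
row x 1 : [1.9, -0.96, -1.24] [0.0007, 0.0007, -0.0024] | straight rel mm [1.9, -1.0, -1.2] rv [0.0007, 0.0007, -0.0024]
row x 10 : [0.19, -3.98, 12.28] [0.0001, 0.0001, -0.0002] | straight rel mm [1.9, -39.8, 122.8] rv [0.0007, 0.0007, -0.0024]
```

View pics/scene9.png

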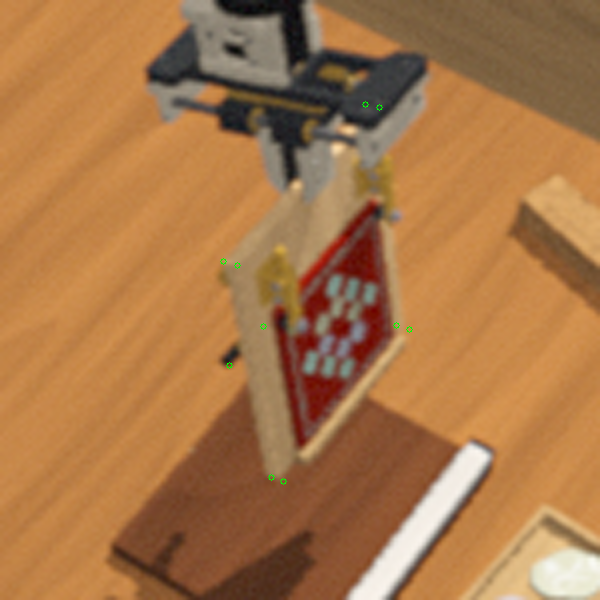

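View pics/top9.png

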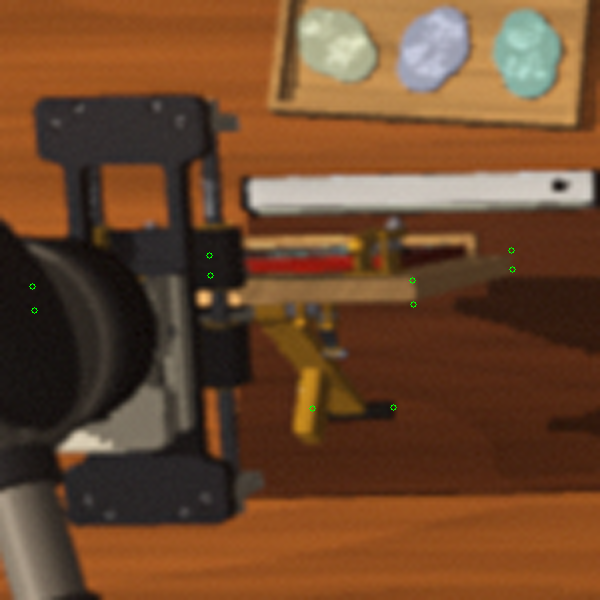

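>>> apply_moves --pt "0 -2 6 0 0 0 0" --pt "0 -4 12 0 0 0 0" --pt "1 -4 13 0 0 -0.001 0" --pt "0 -4 13 0 0 0 0" --pt "1 -4 13 0 0 -0.001 0" --pt "0 -4 13 0 0 0 0" --pt "0 -4 13 0 0 0 0" --pt "0 -4 13 0 0 0 0" --pt "0 -4 12 0 0 0 0" --pt "0 -3 8 0 0 0 0" --pt "0 -2 5 0 0 0 0" --pt "0 0 0 0 0 0 0" --pt "0 0 0 0 0 0 0"

```text
clock: 20.55
tool_pos: [0.5034, 0.2397, 0.2206]
tcp_rot: [0.107, 0.696, 0.702, 0.107]
force: [-0.0, -0.2, -6.2]
width: 0.0115
```

```bash
cat > chk.py <<'E'
import sys
from pl import *
tag=sys.argv[1]
p,R,s=fk(); print(p,s["force"].round(1),s["width"]); pt,T=place(0,.303); plan(pt,T,10)
Rbd=R*Tt.inv(); o=p-Rbd.apply([0,0,.1767]); print("heel z",(o+Rbd.apply([.006,0,0]))[2],"foot z",(o+Rbd.apply([.087,0,.031]))[2])
B=np.array([[6,95,215],[-6,95,215],[-6,-95,215],[6,-95,215],[6,95,0],[6,-95,0],[-6,95,0],[-6,-95,0],[87,25,31],[87,-25,31]])/1000
for n in("scene","top"):
    f=r.snapshot(n)["frame"]; px=proj(n,Rbd.apply(B)+o); x0,y0=(270,70) if n=="scene" else (100,150)
    a=f[y0:y0+150,x0:x0+150]; a=cv2.resize(a,None,fx=4,fy=4,interpolation=cv2.INTER_CUBIC)
    for u in px: cv2.circle(a,tuple(int(v) for v in ((u+.5-[x0,y0])*4)),3,(0,255,0),1)
    cv2.imwrite(f"pics/{n}{tag}.png",a)
E
python3 chk.py 10
```

```text
[0.5033589  0.23967839 0.22064247] [-0.  -0.2 -6.2] 0.011521086688958024
row x 10 : [-0.05, -0.97, 3.07] [0.0001, 0.0, 0.0] | straight rel mm [-0.5, -9.7, 30.7] rv [0.0008, 0.0001, 0.0001]
heel z 0.05024055786609625 foot z 0.05558759233087404
```

View pics/scene10.png

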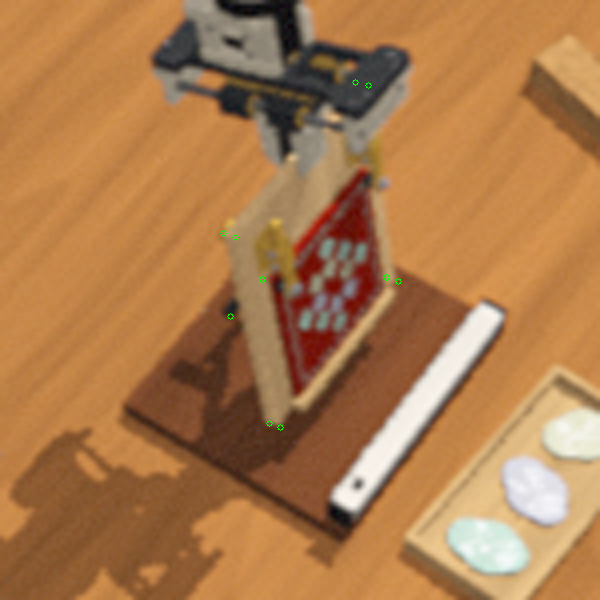

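View pics/top10.png

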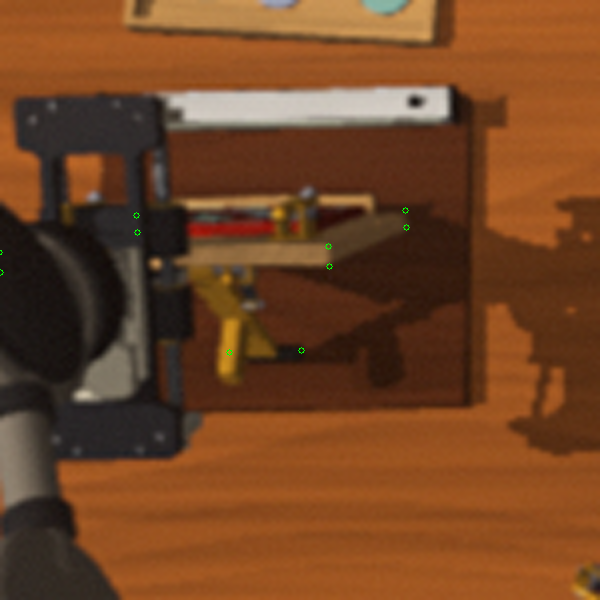

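>>> apply_moves --pt "0 -1 3 0 0 0 0" --pt "0 -1 3 0 0 0 0" --pt "0 -1 3 0 0 0 0" --pt "0 -1 3 0 0 0 0" --pt "0 -1 3 0 0 0 0" --pt "0 -1 3 0 0 0 0" --pt "0 -1 3 0 0 0 0" --pt "0 -1 3 0 0 0 0" --pt "0 -0.6 2 0 0 0 0" --pt "0 -0.3 1 0 0 0 0" --pt "0 0 0 0 0 0 0" --pt "0 0 0 0 0 0 0"

```text
clock: 21.85
tool_pos: [0.5027, 0.2396, 0.1919]
tcp_rot: [0.106, 0.696, 0.702, 0.107]
force: [-0.1, -0.6, -6.9]
width: 0.0117
```

>>> apply_moves --pt "0 -0.3 1 0 0 0 0" --pt "0 -0.3 1 0 0 0 0" --pt "0 0 0 0 0 0 0" --pt "0 0 0 0 0 0 0"

```text
clock: 22.25
tool_pos: [0.5026, 0.2396, 0.1896]
tcp_rot: [0.106, 0.696, 0.702, 0.107]
force: [-0.1, -0.1, -5.3]
width: 0.0113
```

>>> apply_moves --pt "0 -0.3 1 0 0 0 0" --pt "0 0 0 0 0 0 0" --pt "0 0 0 0 0 0 0"

```text
clock: 22.55
tool_pos: [0.5029, 0.2396, 0.1893]
tcp_rot: [0.107, 0.696, 0.702, 0.108]
force: [-1.0, -1.0, 0.4]
width: 0.0116
```

>>> apply_moves --pt "0 -0.3 1 0 0 0 0" --pt "0 0 0 0 0 0 0" --pt "0 0 0 0 0 0 0"

```text
clock: 22.85
tool_pos: [0.5035, 0.2397, 0.1894]
tcp_rot: [0.107, 0.696, 0.702, 0.108]
force: [-3.7, -3.4, 7.2]
width: 0.0116
```

>>> apply_moves --pt "0 0.2 -0.8 0 0 0 0" --pt "0 0 0 0 0 0 0" --pt "0 0 0 0 0 0 0" --grip_force 8

```text
clock: 23.15
tool_pos: [0.5032, 0.2397, 0.1892]
tcp_rot: [0.107, 0.696, 0.702, 0.108]
force: [-2.0, -1.9, 5.6]
width: 0.0119
```

>>> apply_moves --pt "0 0 0 0 0 0 0.14" --pt "0 0 0 0 0 0 0.16" --pt "0 0 0 0 0 0 0.2" --pt "0 0 0 0 0 0 0.25" --pt "0 0 0 0 0 0 0.3" --pt "0 0 0 0 0 0 0.3" --pt "0 0 0 0 0 0 0.3"

```text
clock: 23.85
tool_pos: [0.5026, 0.2396, 0.1884]
tcp_rot: [0.106, 0.696, 0.702, 0.107]
force: [-0.1, 0.8, -0.4]
width: 0.0275
```

```bash
python3 chk.py 11
```

```text
[0.50262717 0.23959541 0.18837394] [-0.1  0.8 -0.4] 0.02754008310985254
row x 10 : [-0.04, 0.07, 0.01] [0.0, 0.0, 0.0] | straight rel mm [-0.4, 0.7, 0.1] rv [0.0, 0.0003, 0.0001]
heel z 0.017935416941691176 foot z 0.02334977296288935
```

View pics/scene11.png

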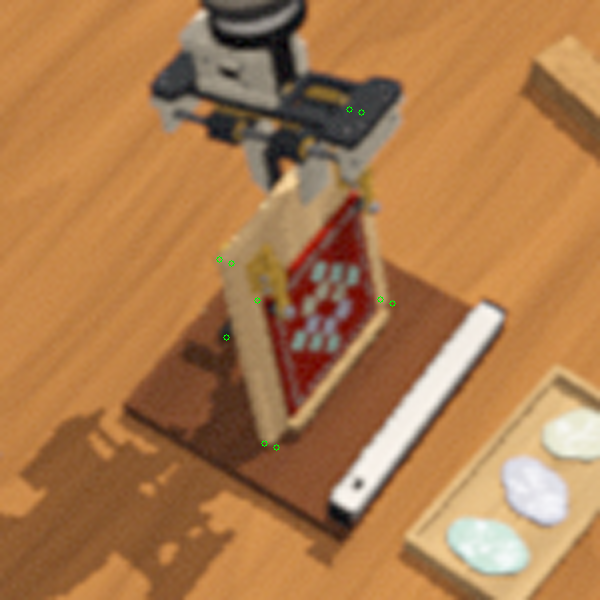

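View pics/top11.png

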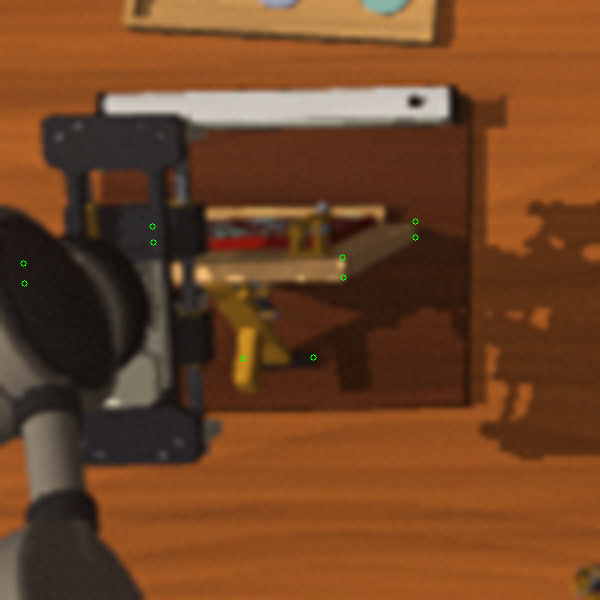

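>>> apply_moves --pt "0 0 0 0 0 0 0.5" --pt "0 0 0 0 0 0 0.6" --pt "0 0 0 0 0 0 0.6" --pt "0 0 0 0 0 0 0.6" --pt "0 0 -5 0 0 0 0.6" --pt "0 0 -10 0 0 0 0.6" --pt "0 0 -15 0 0 0 0.6" --pt "0 0 -20 0 0 0 0.6" --pt "0 0 -20 0 0 0 0.6" --pt "0 0 -20 0 0 0 0.6" --pt "0 0 -20 0 0 0 0.6" --pt "0 0 -10 0 0 0 0.6" --pt "0 0 -5 0 0 0 0.6" --pt "0 0 0 0 0 0 0.6" --pt "0 0 0 0 0 0 0.6"

```text
clock: 25.45
tool_pos: [0.465, 0.2392, 0.3068]
tcp_rot: [0.106, 0.696, 0.702, 0.106]
force: [-0.5, 0.5, -1.1]
width: 0.0552
```

```bash
python3 chk.py 12; python3 - <<'E'
from h import *
for n in("scene","top"): cv2.imwrite(f"pics/{n}13.png",r.snapshot(n)["frame"])
E
```

```text
[0.46503084 0.23916883 0.30682758] [-0.5  0.5 -1.1] 0.055246222051056205
row x 10 : [-0.02, 0.13, 12.44] [-0.0001, 0.0001, 0.0] | straight rel mm [-0.2, 1.4, 124.4] rv [-0.0014, 0.0008, 0.0003]
heel z 0.13632255991093456 foot z 0.14185979715325764
```

View pics/scene13.png

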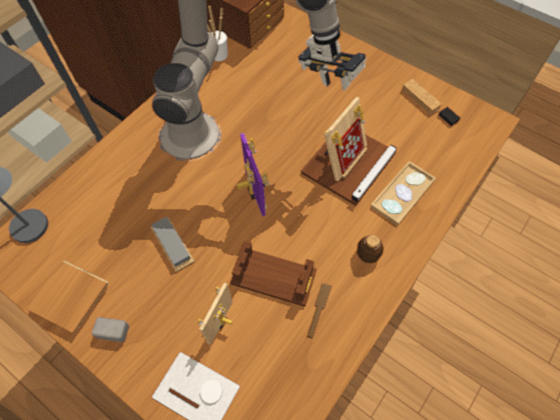

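View pics/top13.png

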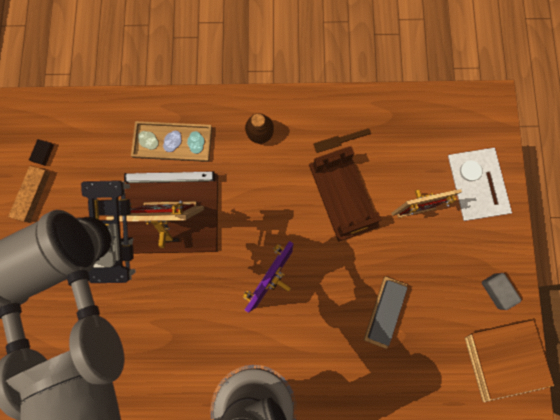

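```bash
python3 - <<'E'
from pl import *
R=Rb(VY,.303); pt,_=place(0,.303); o=pt-R.apply([0,0,.1767])
B=np.array([[6,95,215],[-6,95,215],[-6,-95,215],[6,-95,215],[6,95,0],[6,-95,0],[87,25,31],[87,-25,31]])/1000
ims=[]
for n in("scene","top"):
    f=cv2.imread(f"pics/{n}13.png"); px=proj(n,R.apply(B)+o); x0,y0=(295,90) if n=="scene" else (90,170)
    a=cv2.resize(f[y0:y0+115,x0:x0+130],None,fx=3,fy=3,interpolation=cv2.INTER_CUBIC)
    for u in px: cv2.circle(a,tuple(int(v) for v in ((u+.5-[x0,y0])*3)),3,(0,255,0),1)
    ims.append(a)
cv2.imwrite("pics/fin.png",np.hstack(ims))
E
```

```text
(no output)
```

View pics/fin.png

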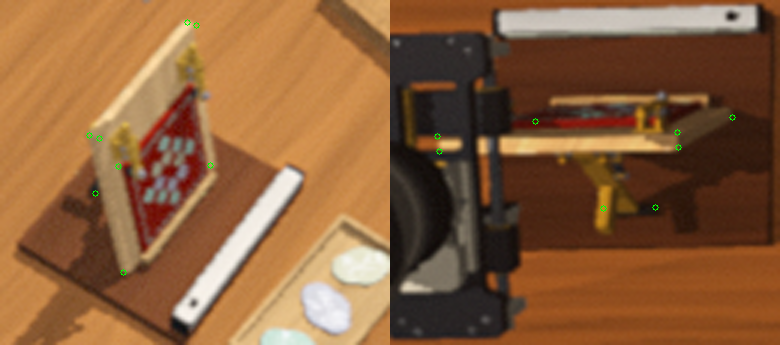

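The overlay matches the nominal standing pose closely. The easel stands still, the leg is open and the arm is clear, so I'm handing in.

```bash
python3 -c "
from bench import r
print(r.sign_off())"
```

```text
the job is handed in; nothing more can be done
None
```

I opened the prop leg, moved the easel onto the viewing board and handed the job in at about 25.5 s of the 64 s allowed. `sign_off` reports no verdict, so whether it passed is not confirmed.

- **Leg:** I pinched the tab and pulled it round to about 0.55 rad with the board still in the stand. The picture afterwards put the tab tip between where 0.50 and 0.55 rad would put it.
- **Lift and carry:** I gripped the bare top edge and lifted the board straight up about 93 mm before carrying it across. The lifted weight read about 6 N, as expected.
- **Placing:** I set it down at 30 mm/s or slower, leaning back 0.303 rad and facing the light bar, with its rear edge about 10 mm on the light-bar side of the board's middle. The foot touched first, and contact force reached about 13 N before I eased off and let go.
- **Last checks:**
  - Both camera views matched the planned pose to within about 2 pixels, with the heels and foot inside the board.
  - The gripper was clear, about 120 mm back from the easel.
  - The bystanders and the two decoy easels looked unmoved by eye; I did not measure them.
- **Disagreement:** a small force of about 1 N was still reading after release, which I took as sensor noise. No other check failed or disagreed.

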